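# Free a cross-threaded filler cap and run it home

### The job

Someone has started the red filler cap of the lubrication unit crooked, so that it has crossed its thread. Without lifting it away, back it off anticlockwise until it drops squarely into the thread start, then run it in clockwise until it is fully home on the neck, and let go of it. Do not drive it down while it is crooked, and leave the other things on the bench where they are.

Things in the scene. Friction and masses are not known exactly. Their poses are not given: they have to be found in the camera images.
- filler_neck: aluminium spout of a grey lubrication unit bolted to the bench; 43 mm in diameter, 50 over its thread ridges. Origin: centre of the mouth (the rim the cap seats on), about 136 mm above the bench; z runs out along the neck, 30 degrees from vertical, leaning mostly to the robot's right. x and y have no meaning here: where the thread starts lie round the neck is not known. It does not move.
- neck_foot (a point): centre of the neck's foot on the tank's flat sloping top, 50 mm below the mouth along the neck, same axes. The slope is square to the neck. An upright dark motor (52 mm wide, top 122 mm above the bench) stands behind the slope's upper edge, its axis 95 mm (level) from here. The thread is right-handed with two starts facing each other; clockwise seen from outside runs the cap in, 14.4 mm a turn.
- filler_cap: red ribbed screw cap on the neck, 63 mm across its round grip, 0.08 to 0.17 kg. Origin: centre of its inner sealing face; z out along its own axis; the crown is 12 mm above the origin, the hollow skirt reaches 21.8 mm below. Fully home, its origin and axis lie on the neck's. At the start it is crossed: leaning about 9 degrees to the neck, origin 8.5 to 10.5 mm above home.
- cap_segments (a point): point on the cap's axis 17.8 mm below its origin, level with two facing thread segments, 48 degrees long, in the skirt. At the start one is caught under a thread start, the other lies on top of the other one. Backed off 0.8 to 1.4 rad both come free (but may hang askew); pressed with a few newtons the cap drops 2 to 4 mm and lies square, origin 8 to 9.5 mm above home.
- cap_top (a point): centre of the cap's crown, 12 mm above its origin; a small white mark points along the cap's x. From the dropped place 3.6 to 4 rad clockwise takes it home, then the resistance rises; backed off further it climbs again and drops anew each half turn. It turns easily (under 0.15 N m) until home; a grip of 30 N turns it without slipping, one of 6 N lets it slide and settle between the fingers.
- oil_bottle: white oil bottle with a red spout, 55 mm across, 190 mm tall, standing; origin at the centre of its foot; a bystander
- grease_tin: white tin with a blue lid, 65 mm across, 33 mm high; origin at the centre of its underside; a bystander
- spanner: steel combination spanner, 220 mm long along its y axis, lying flat; origin under its middle; a bystander
- torque_tester: dark hand-held instrument with a display, 120 x 75 x 35 mm; origin under its middle; a bystander
Not all that is in view belongs to the job. There is more than one size of the filler_cap; the job needs the largest.

How it is judged:
By the outcome, as a careful person would: the job done as asked, in the order asked, and still so for the second after the job is handed in, with the robot touching nothing.
It also fails if it takes over 67 s, if anything falls off the work surface, if the arm or the gripper's body presses on something with over 40 N, if the wrist force passes 120 N, or if a joint passes its speed limit or range.

### The arm

A 7-joint arm with a two-finger parallel gripper is mounted at the origin on a cart in front of the work surface, level with it; the furniture and walls round the work are solid. World frame = base frame: x ahead of the robot, y to its left, z up, the work surface at z = 0. Lengths are in m, angles in degrees, forces in N, time in s.
With the tool pointing down it reaches from about 0.35 to 0.775 m from the base axis. Payload 3.1 kg.
Tool frame: the origin (TCP) lies on the centre line of the jaws, within the pads' length; the fingertips stand 17 mm ahead of it and the grasp point (between the pads) lies 2 mm behind it (robot.tip_reach is the distance from the TCP to the fingertips, in m); z points along the fingers, y is the line along which they close (so a half turn about z gives the same grasp; the last joint's range is limited). The gripper opens to 85 mm and grips with 20 to 120 N. Pads are 22 mm wide; open, the fingers measure 114 mm over their backs; the gripper's body (76 mm by 85 mm) begins 54 mm behind the grasp point. The pads swing forward as they close: fully open they stand 13 mm farther back than shut.
Start: joints at [63.616, 17.813, 0.802, 86.603, -0.252, 75.585, -1.558], TCP at [0.224, -0.502, 0.21] pointing down, gripper open.
Joint ranges: [-154.91, 154.91], [-16.99, 109.72], [-72.82, 74.43], [7.12, 147.25], [-82.49, 262.49], [11.32, 116.49], [-174.64, 174.64]. Speed limits (degrees/s): [159.86, 159.86, 180, 180, 180, 180, 180].

### API

Orientations are given as [roll, pitch, yaw] about the fixed x, y, z axes, in that order (R = Rz(yaw) Ry(pitch) Rx(roll)).
In Python, from station import robot, fingers, vision, workorder, recognise gives the robot as it stands. Calls block until the motion is done:
- robot.move_to(position, orientation): joint-space move of the TCP to a pose.
- robot.line_to(position, orientation=None, velocity=0.15, f_stop=None): straight line of the TCP; orientation=None keeps the orientation; velocity is the mean speed in m/s. With f_stop (N) it stops when the force on the tool has changed by that much, and returns True; else False.
- robot.move_j(angles): joint-space move.
- fingers.gripper_to(opening, force=None): opening from 0.0 (shut) to 1.0 (fully open); force is the grip in N (None keeps the last); returns when the fingers have stopped.
- robot.pause(seconds).
- robot.inverse_kinematics(position, orientation): joint angles nearest the present ones, or None.
- vision.grab_frame(name): name is "scene" or "side" or "wrist"; returns the picture (480x640x3 uint8, red, green, blue); there is no depth.
- vision.calibration(name): a dict with "mtx" (3x3 intrinsics, pixels), "extrinsics" (4x4, takes a point from world to camera coordinates); the wrist camera has in their place "T_tool_cam" (4x4, takes a point from camera to tool coordinates, whose origin is the TCP and whose axes are the flange's). Camera axes: x right, y up, looking along -z (the intrinsics and any distortion apply to the point x, -y, -z); pixel columns grow to the right and rows downward; lengths in m; the calibration is good to about 2 mm. A picture is of the moment at which its call begins: read the wrist's pose just before it. calibration takes no time and is no camera call.
A pose or a line that the arm cannot do raises robot.PlanningError and nothing moves.
- workorder.close_job(): hands the job in; it is judged then, once.
Trained networks look in the newest picture that a camera, given by its name, has taken for a name from the list of things; names that differ only in an ending like _2 or _b are one class to them, and where a whole thing is asked for, a point or a joint stands for the part that bears it (a point fixed in the world has none). Each returns a list of dicts, best first, with "p" (0 to 1); they miss things now and then, are a little off and sometimes report something else, mostly with a low value. They report only what shows in the picture. A call takes as long as a camera call. They do not tell look-alikes from the thing itself.
- recognise(label, camera): "rect" ([centre column, centre row, width, height] in pixels, round what is visible of it).
Readings, each from a call of its own:
- robot.current_time_s(): time.
- robot.current_joint_positions(): joint angles.
- robot.current_dq(): joint speeds.
- robot.current_joint_torque(): joint torques, N m.
- robot.current_tool_pos(): TCP position.
- robot.current_eef_rot(): TCP orientation.
- robot.current_contact_force(): force on the tool from outside, world axes, zero at the start.
- robot.current_torque(): the same for the moment, N m.
- robot.current_finger_gap(): opening from 0.0 (shut) to 1.0 (fully open).
- robot.current_gripper_force(): force on a finger pad.
Only numpy, scipy, OpenCV 4.12 (cv2) and the standard library are available. Lean on these libraries where they do the work, as an engineer would, in place of code of your own. Each camera call takes 0.05 s, during which the arm holds its last target. There are 200 camera calls.

## Working session

There is one attempt and no reset: what is moved stays moved. The work goes in short steps, each a Python script; the robot and the scene stay as the last script left them, time stands still between calls to the robot, and variables do not carry over. Pictures are saved under pics/ and viewed, at most 10 in all, crops included, and the job is handed in when it is done.

```bash
ls; mkdir -p pics; python3 - <<'E'
from station import robot, fingers, vision, workorder, recognise
import cv2,numpy as np
ims=[]
for n in ["scene","side"]:
    im=vision.grab_frame(n); cv2.imwrite(f"pics/{n}0.png",im[:,:,::-1]); 
    c=vision.calibration(n); print(n,{k:np.round(v,4).tolist() if hasattr(v,'shape') or isinstance(v,list) else v for k,v in c.items()})
    for l in ["filler_cap","filler_neck","oil_bottle"]:
        print(l,[(np.round(d['rect']).tolist(),round(d['p'],2)) for d in recognise(l,n)])
c=vision.calibration("wrist");print(c)
print(robot.current_time_s(),robot.current_tool_pos(),robot.current_eef_rot(),robot.current_contact_force())
E
```

```text
pics
scene {'mtx': [[455.2415, 0.0, 317.8232], [0.0, 455.2415, 239.0261], [0.0, 0.0, 1.0]], 'extrinsics': [[-0.778, -0.6281, -0.0166, 0.2649], [0.2439, -0.3263, 0.9133, -0.291], [-0.579, 0.7065, 0.407, -0.8085], [0.0, 0.0, 0.0, 1.0]]}
filler_cap [([392.0, 243.0, 17.0, 12.0], 0.71), ([358.0, 214.0, 28.0, 17.0], 0.63), ([290.0, 280.0, 25.0, 21.0], 0.49)]
filler_neck [([352.0, 228.0, 17.0, 11.0], 0.5)]
oil_bottle [([238.0, 273.0, 29.0, 51.0], 0.81), ([399.0, 234.0, 49.0, 20.0], 0.22)]
side {'mtx': [[498.3357, 0.0, 310.4173], [0.0, 498.3357, 236.823], [0.0, 0.0, 1.0]], 'extrinsics': [[0.8444, -0.5355, 0.0178, -0.5187], [0.3479, 0.5733, 0.7418, -0.1597], [-0.4074, -0.6201, 0.6704, -1.1101], [0.0, 0.0, 0.0, 1.0]]}
filler_cap [([312.0, 252.0, 21.0, 19.0], 0.91), ([355.0, 288.0, 33.0, 32.0], 0.84), ([370.0, 374.0, 26.0, 20.0], 0.67)]
filler_neck [([344.0, 298.0, 14.0, 19.0], 0.58)]
oil_bottle []
{'mtx': array([[428.5038275 ,   0.        , 325.33988232],
       [  0.        , 428.5038275 , 238.10017401],
       [  0.        ,   0.        ,   1.        ]]), 'T_tool_cam': array([[-6.49202702e-04,  9.65819235e-01,  2.59215708e-01,
         6.60695146e-02],
       [ 9.99999728e-01,  5.36365306e-04,  5.06028734e-04,
         1.06855044e-03],
       [ 3.49697973e-04,  2.59215966e-01, -9.65819321e-01,
        -1.64255693e-01],
       [ 0.00000000e+00,  0.00000000e+00,  0.00000000e+00,
         1.00000000e+00]])}
0.4 [ 0.2236646  -0.50237878  0.21003147] [-1.79982140e+02  7.55365276e-04  2.40004665e+01] [ 0.10191491 -0.03353281 -1.54514124]
```

View pics/scene0.png

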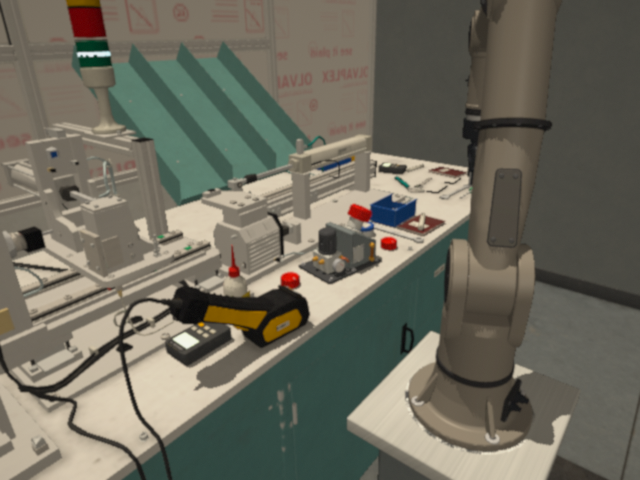

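View pics/side0.png

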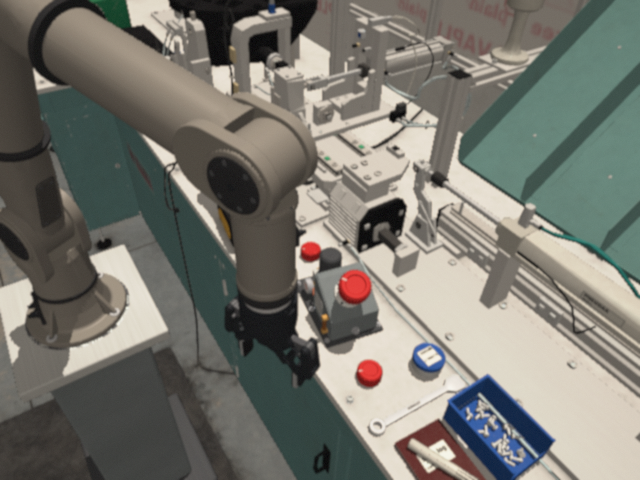

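```bash
cat > h.py <<'E'
from station import robot, fingers, vision, workorder, recognise
import cv2,numpy as np
from scipy.spatial.transform import Rotation as Ro
from scipy.optimize import least_squares
F=np.diag([1,-1,-1.])
def cam(n):
    c=vision.calibration(n)
    if n!="wrist": return c["mtx"],np.array(c["extrinsics"])
    T=np.eye(4);T[:3,:3]=Ro.from_euler('xyz',robot.current_eef_rot(),degrees=True).as_matrix();T[:3,3]=robot.current_tool_pos()
    return c["mtx"],np.linalg.inv(T@c["T_tool_cam"])
def proj(K,E,X):
    X=np.atleast_2d(X); p=(X@E[:3,:3].T+E[:3,3])@F.T@K.T
    return p[:,:2]/p[:,2:]
def tri(obs): # [(K,E,uv)]
    A=[]
    for K,E,uv in obs:
        P=K@F@E[:3]; A+= [uv[0]*P[2]-P[0],uv[1]*P[2]-P[1]]
    A=np.array(A);A/=np.linalg.norm(A[:,:3],axis=1)[:,None]
    x=np.linalg.lstsq(A[:,:3],-A[:,3],rcond=None)[0]
    return x,[np.round(proj(K,E,x)[0]-uv,1) for K,E,uv in obs]
def pose(p,z,y): # tool frame with z axis, y hint
    z=z/np.linalg.norm(z);y=y-z*(y@z);y/=np.linalg.norm(y)
    return p,Ro.from_matrix(np.c_[np.cross(y,z),y,z]).as_euler('xyz',degrees=True)
E
python3 - <<'E'
from h import *
s=cam("scene");d=cam("side")
for n,a,b in [("cap",(358,214),(355,288)),("motor top c",(328,230),(330,256)),("loose1",(392,243),(370,374)),("loose2",(290,280),(312,252))]:
    print(n,tri([(*s,np.array(a)),(*d,np.array(b))]))
ims=[]
for n,(u,v) in {"scene":(345,235),"side":(350,300)}.items():
    im=cv2.imread(f"pics/{n}0.png");ims.append(cv2.resize(im[v-45:v+45,u-60:u+60],(400,300),interpolation=cv2.INTER_CUBIC))
cv2.imwrite("pics/c1.png",np.hstack(ims))
E
```

```text
cap (array([ 0.48516728, -0.36599543,  0.13511476]), [array([0.4, 0.3]), array([ 0.4, -0.6])])
motor top c (array([ 0.5038165 , -0.2513446 ,  0.11950749]), [array([0.5, 0.5]), array([ 0.4, -0.8])])
loose1 (array([ 0.44227314, -0.48536044,  0.01592461]), [array([-0.9, -0.7]), array([-1.1,  1.5])])
loose2 (array([ 0.53796029, -0.12749859,  0.01053845]), [array([0., 0.]), array([ 0., -0.])])
```

View pics/c1.png

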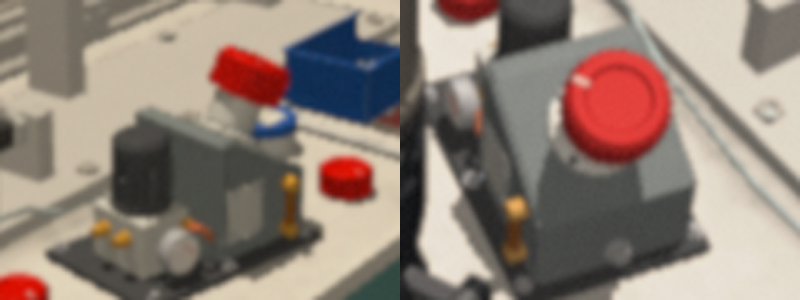

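```bash
python3 - <<'E'
from h import *
n=np.array([-.08,-.494,.866]);n/=np.linalg.norm(n)
c=np.array([.485,-.366,.135]); u=np.cross(n,[1,0,0]);u/=np.linalg.norm(u);v=np.cross(n,u)
for h in (0.0,0.10):
  for a in range(0,360,20):
    y=np.cos(np.radians(a))*u+np.sin(np.radians(a))*v
    q=robot.inverse_kinematics(*pose(c+n*h,-n,y))
    print(h,a,None if q is None else np.round(q).astype(int).tolist())
E
```

```text
0.0 0 [64, 46, -29, 64, -5, 90, 129]
0.0 20 [66, 46, -32, 64, -3, 90, 148]
0.0 40 [37, 44, 24, 66, -36, 97, -170]
0.0 60 [39, 44, 20, 66, -33, 96, -151]
0.0 80 [41, 43, 16, 66, -31, 95, -133]
0.0 100 [43, 43, 11, 66, -29, 94, -114]
0.0 120 [45, 43, 7, 66, -27, 94, -96]
0.0 140 [47, 43, 4, 65, -25, 93, -77]
0.0 160 [50, 43, -1, 65, -22, 92, -59]
0.0 180 [52, 43, -5, 65, -20, 92, -41]
0.0 200 [53, 43, -7, 65, -18, 91, -21]
0.0 220 [54, 43, -9, 65, -17, 91, -2]
0.0 240 [56, 43, -12, 65, -16, 91, 17]
0.0 260 [57, 43, -14, 65, -14, 91, 36]
0.0 280 [59, 44, -19, 65, -12, 90, 54]
0.0 300 [60, 44, -21, 65, -10, 90, 73]
0.0 320 [62, 45, -24, 65, -8, 90, 92]
0.0 340 [64, 45, -28, 64, -6, 90, 110]
0.1 0 [64, 48, -29, 48, -5, 105, 129]
0.1 20 [65, 48, -31, 48, -3, 105, 148]
0.1 40 [41, 47, 26, 50, -38, 111, -173]
0.1 60 [44, 46, 20, 49, -34, 110, -155]
0.1 80 [45, 46, 17, 49, -33, 109, -136]
0.1 100 [47, 45, 13, 49, -30, 108, -117]
0.1 120 [49, 45, 9, 49, -28, 108, -98]
0.1 140 [50, 45, 5, 49, -26, 107, -80]
0.1 160 [52, 45, 1, 49, -23, 107, -61]
0.1 180 [54, 45, -3, 49, -20, 106, -43]
0.1 200 [54, 45, -5, 49, -19, 106, -23]
0.1 220 [55, 45, -7, 49, -18, 106, -4]
0.1 240 [56, 45, -10, 48, -17, 106, 15]
0.1 260 [58, 46, -13, 48, -15, 105, 34]
0.1 280 [59, 46, -17, 48, -12, 105, 53]
0.1 300 [60, 46, -20, 48, -10, 105, 72]
0.1 320 [62, 47, -23, 48, -8, 105, 91]
0.1 340 [63, 47, -27, 48, -6, 105, 109]
```

```bash
python3 - <<'E'
from h import *
import pickle
n=np.array([-.08,-.494,.866]);n/=np.linalg.norm(n)
c=np.array([.485,-.366,.135]); u=np.cross(n,[1,0,0]);u/=np.linalg.norm(u);v=np.cross(n,u)
D=[]
for i,a in enumerate((280,220,130)):
    y=np.cos(np.radians(a))*u+np.sin(np.radians(a))*v
    robot.move_to(*pose(c+n*.11,-n,y)); robot.pause(.2)
    K,E=cam("wrist");im=vision.grab_frame("wrist");D.append((K,E,im))
    print(a,robot.current_time_s(),[(np.round(d['rect']).tolist(),round(d['p'],2)) for d in recognise("filler_cap","wrist")])
pickle.dump(D,open("d.pkl","wb"))
ims=[cv2.resize(im[:,:,::-1],(400,300),interpolation=cv2.INTER_AREA) for _,_,im in D]
cv2.imwrite("pics/w1.png",np.vstack([np.hstack(ims[:2]),np.hstack([ims[2],ims[2]*0])]))
E
```

```text
280 1.6583 [([318.0, 222.0, 110.0, 108.0], 0.9), ([378.0, 48.0, 54.0, 53.0], 0.71), ([247.0, 384.0, 66.0, 62.0], 0.65)]
220 2.8833 [([317.0, 227.0, 109.0, 106.0], 0.97), ([435.0, 371.0, 64.0, 63.0], 0.94), ([239.0, 68.0, 52.0, 50.0], 0.77)]
130 4.5083 [([326.0, 233.0, 110.0, 109.0], 0.97), ([517.0, 80.0, 84.0, 78.0], 0.9), ([220.0, 256.0, 34.0, 42.0], 0.83)]
```

View pics/w1.png

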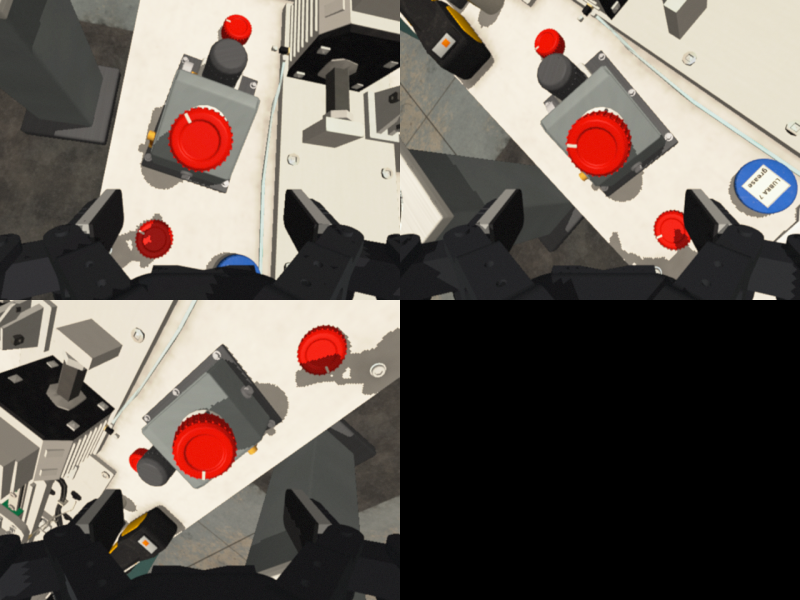

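```bash
cat > capfit.py <<'E'
from h import *
def mask(im):
    h=cv2.cvtColor(im,cv2.COLOR_RGB2HSV);m=(((h[...,0]<8)|(h[...,0]>172))&(h[...,1]>150)&(h[...,2]>60)).astype(np.uint8)
    return cv2.morphologyEx(m,cv2.MORPH_CLOSE,np.ones((5,5)))
def contour(K,E,im,c):
    m=mask(im);u=proj(K,E,c)[0]
    cs=[k for k in cv2.findContours(m,cv2.RETR_EXTERNAL,cv2.CHAIN_APPROX_NONE)[0] if cv2.contourArea(k)>150]
    k=min(cs,key=lambda k:np.linalg.norm(k[:,0].mean(0)-u)); return cv2.convexHull(k)[:,0].astype(float) if 0 else k[:,0].astype(float)
t=np.linspace(0,2*np.pi,72,endpoint=False)
def axis(ax,ay):
    z=np.array([ax,ay,1.]);return z/np.linalg.norm(z)
def circ(o,z,r):
    x=np.cross(z,[0,1,.3]);x/=np.linalg.norm(x);y=np.cross(z,x)
    return o+r*(np.cos(t)[:,None]*x+np.sin(t)[:,None]*y)
def fit(D,n0,c0,r=.0315,free=True):
    C=[(K,E,contour(K,E,im,c0)) for K,E,im in D]
    def res(p):
        z=axis(*p[3:5]);R=[]
        for K,E,k in C:
            X=np.vstack([circ(p[:3]+.0105*z,z,p[5]),circ(p[:3]+.012*z,z,p[5]-.0025),circ(p[:3]-.0218*z,z,p[5])])
            h=cv2.convexHull(proj(K,E,X).astype(np.float32))
            R+=[cv2.pointPolygonTest(h,q.tolist(),True) for q in k]
        return np.array(R+[1000*30*(p[5]-r)])
    s=least_squares(res,np.r_[c0,n0[:2]/n0[2],r],loss='soft_l1',f_scale=1.5,diff_step=1e-4,x_scale=[.01,.01,.01,.1,.1,.001])
    return s.x[:3],axis(*s.x[3:5]),s.x[5],np.sqrt(np.mean(res(s.x)**2)),C
E
python3 - <<'E'
from capfit import *
import pickle
D=pickle.load(open("d.pkl","rb"))
n=np.array([-.08,-.494,.866]);c=np.array([.485,-.366,.135])
for sub in (D,D[:2],D[1:]):
    o,z,r,e,C=fit(sub,n,c);print(o.round(4),z.round(3),r,e,np.degrees(np.arccos(z@n)), [len(x[2]) for x in C])
o,z,r,e,C=fit(D,n,c)
ims=[]
for (K,E,im),(u0,v0) in zip(D[:2],((320,190),(300,190))):
    b=im[:,:,::-1].copy();cr=b[v0-150:v0+150,u0-100:u0+100]; ims.append(cv2.resize(cr,(400,600),interpolation=cv2.INTER_CUBIC))
cv2.imwrite("pics/w2.png",np.hstack(ims))
E
```

```text
[ 0.4819 -0.3662  0.1404] [-0.102 -0.433  0.896] 0.03151814357206028 2.6350514078180067 3.941491366529768 [334, 353, 343]
[ 0.4819 -0.3653  0.1373] [-0.092 -0.389  0.916] 0.03201404811148708 2.541320202315882 6.593216639562075 [334, 353]
[ 0.4824 -0.3664  0.1405] [-0.054 -0.47   0.881] 0.03158848215154025 2.9661627995261175 1.8741965788693051 [353, 343]
```

View pics/w2.png

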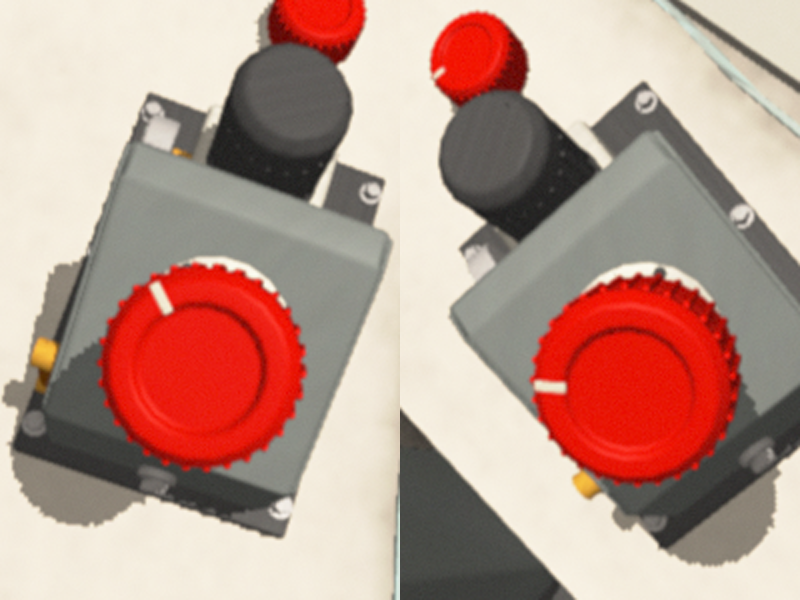

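```bash
python3 - <<'E'
from h import *
import pickle
c=np.array([.482,-.366,.13]); Ttc=vision.calibration("wrist")["T_tool_cam"]
D=pickle.load(open("d.pkl","rb"))
for w in ([0.1,.62,.78],[.2,.45,.87],[-.75,-.3,.6],[-.5,-.4,.75]):
    w=np.array(w)/np.linalg.norm(w);best=None
    for dist in (.28,.32,.25):
      for a in range(0,360,15):
        x=np.cross([0,1,.2] if abs(w[1])<.5 else [1,0,0],w);x/=np.linalg.norm(x);yy=np.cross(w,x)
        xx=np.cos(np.radians(a))*x+np.sin(np.radians(a))*yy
        T=np.eye(4);T[:3,:3]=np.c_[xx,np.cross(w,xx),w];T[:3,3]=c+dist*w
        T=T@np.linalg.inv(Ttc)
        tip=T[:3,3]+.02*T[:3,2]
        L=min(np.linalg.norm(tip+s*.057*T[:3,1]-c) for s in (-1,0,1))
        Z=min(tip[2]+s*.057*T[2,1] for s in (-1,1))
        if L<.075 or Z<.13: continue
        e=Ro.from_matrix(T[:3,:3]).as_euler('xyz',degrees=True)
        q=robot.inverse_kinematics(T[:3,3],e)
        if q is None: continue
        s=np.abs(np.array(q)-robot.current_joint_positions()).max()
        if best is None or s<best[0]: best=(s,T[:3,3],e,q,dist)
    print(w,best and (best[0],np.round(best[1],3),best[4]))
    if best:
        robot.move_to(best[1],best[2]);robot.pause(.2)
        K,E=cam("wrist");D.append((K,E,vision.grab_frame("wrist")));print(robot.current_time_s(),robot.current_contact_force().round(1))
pickle.dump(D,open("d.pkl","wb"))
ims=[cv2.resize(im[:,:,::-1],(400,300),interpolation=cv2.INTER_AREA) for _,_,im in D[3:]]+[np.zeros((300,400,3),np.uint8)]*4
cv2.imwrite("pics/w3.png",np.vstack([np.hstack(ims[:2]),np.hstack(ims[2:4])]))
E
```

```text
[0.09986029 0.61913382 0.77891029] (np.float64(58.21884090876051), array([ 0.482, -0.288,  0.253]), 0.32)
5.7667 [ 0.7 -0.3  0.6]
[0.20006003 0.45013506 0.87026112] (np.float64(9.74234896617844), array([ 0.484, -0.326,  0.228]), 0.28)
6.325 [ 0.4 -0.9  0.4]
[-0.74535599 -0.2981424   0.59628479] (np.float64(71.57348834024157), array([ 0.379, -0.393,  0.229]), 0.32)
7.7167 [-0.9 -0.2  0.6]
[-0.50702013 -0.4056161   0.76053019] (np.float64(14.07784363802773), array([ 0.431, -0.39 ,  0.22 ]), 0.28)
8.3167 [0.4 0.  0.5]
```

View pics/w3.png

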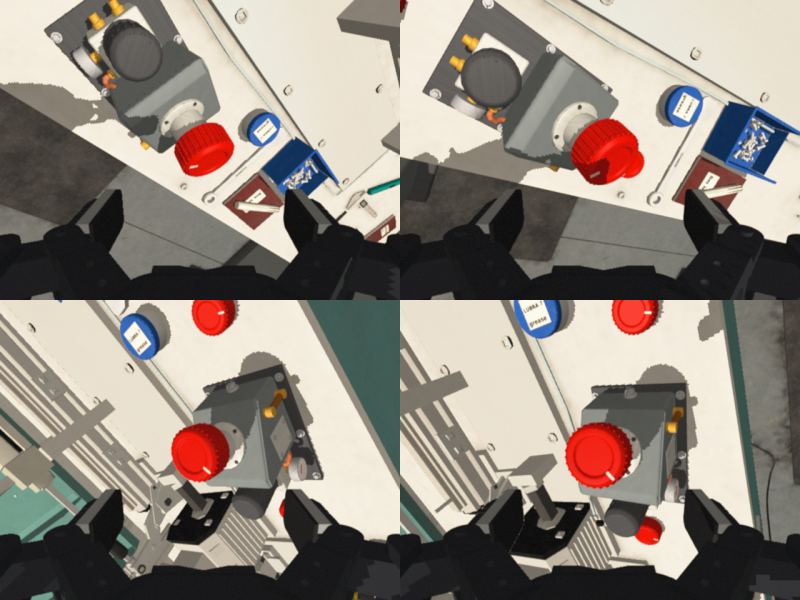

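```bash
python3 - <<'E'
from capfit import *
import capfit
_c=contour
capfit.contour=lambda *a: cv2.convexHull(_c(*a).astype(np.float32))[:,0].astype(float)
import pickle
D=pickle.load(open("d.pkl","rb"))
n=np.array([-.08,-.494,.866]);c=np.array([.482,-.366,.14])
for ix in ([0,1,2,3,5,6],[0,1,3,5],[2,3,6],[3,5]):
    o,z,r,e,C=fit([D[i] for i in ix],n,c);print(ix,o.round(4),z.round(3),r.round(4),e.round(2),np.degrees(np.arccos(z@n)).round(1))
ims=[]
for i in (3,5):
    K,E,im=D[i]; u,v=proj(K,E,c-.03*n)[0].astype(int); print(i,u,v)
    ims.append(cv2.resize(im[v-75:v+75,u-50:u+50,::-1],(400,600),interpolation=cv2.INTER_CUBIC))
cv2.imwrite("pics/w4.png",np.hstack(ims))
E
```

```text
[0, 1, 2, 3, 5, 6] [ 0.4814 -0.3679  0.144 ] [-0.194 -0.416  0.888] 0.0315 1.13 8.0
[0, 1, 3, 5] [ 0.4814 -0.368   0.1444] [-0.195 -0.429  0.882] 0.0315 1.14 7.5
[2, 3, 6] [ 0.4813 -0.3682  0.144 ] [-0.196 -0.423  0.884] 0.0315 1.07 7.8
[3, 5] [ 0.4813 -0.3682  0.1442] [-0.183 -0.435  0.881] 0.0315 1.25 6.8
3 303 211
5 345 236
```

View pics/w4.png

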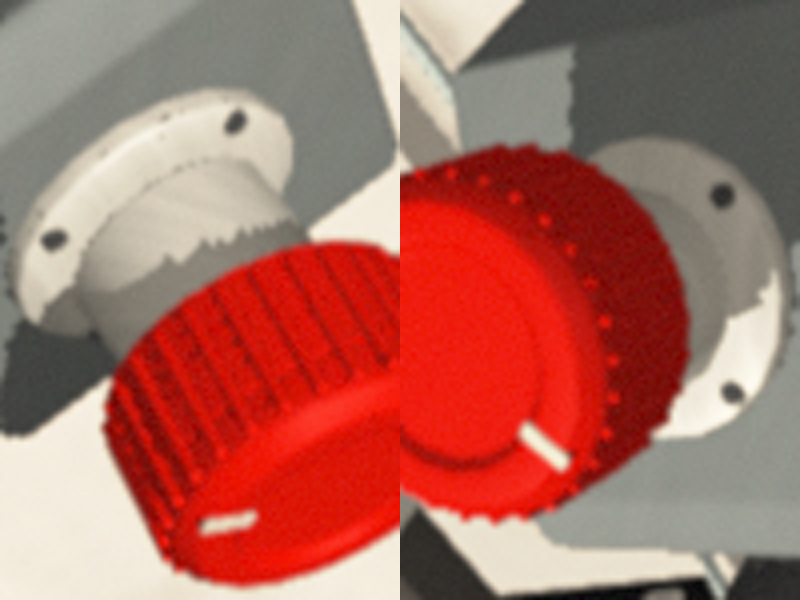

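```bash
python3 - <<'E'
from capfit import *
import pickle
D=pickle.load(open("d.pkl","rb"))
f3=np.array([(12,262),(25,205),(80,140),(150,100),(210,87),(265,105),(292,150),(287,190)])/4+(253,136)
f5=np.array([(220,143),(270,140),(330,165),(365,205),(385,260),(390,310),(380,355),(355,400),(320,430),(290,437)])/4+(295,161)
n3=np.array([(80,270),(97,315),(115,358),(270,180),(290,212),(308,240)])/4+(253,136)
n5=np.array([(320,260),(326,300),(322,340)])/4+(295,161)
o=np.array([.4814,-.368,.144]);zc=np.array([-.194,-.42,.886]);S=o-.0178*zc
def nv(p): return np.array([.5*np.cos(p),.5*np.sin(p),.75**.5])
def dist(h,q): 
    h=cv2.convexHull(h.astype(np.float32));return [cv2.pointPolygonTest(h,k.tolist(),True) for k in q]
def res(p,mot=1):
    n=nv(p[3]);m=p[:3];r=[]
    for i,f,k in ((3,f3,n3),(5,f5,n5)):
        K,E,_=D[i]
        r+=dist(np.vstack([proj(K,E,circ(m+s*n,n,p[4])) for s in (-.05,-.0475)]),f)
        for q in k: pass
        cyl=np.vstack([proj(K,E,circ(m+s*n,n,.0215)) for s in (-.05,-.008)])
        r+=dist(cyl,k)
    foot=m-.05*n; ax=foot[:2]-.095*n[:2]/.5
    r+=list((ax-[.504,-.251])/.003*mot)+[(m[2]-.136)/.001]
    d=S-m; d=d-n*(d@n); r+=list(d/.002)
    return np.array(r)
for mot in (1,0):
    s=least_squares(res,[.485,-.365,.136,np.radians(-99),.027],args=(mot,),loss='soft_l1',diff_step=1e-4,x_scale=[.01,.01,.01,.1,.01])
    m=s.x[:3];n=nv(s.x[3]);print(m.round(4),n.round(3),np.degrees(s.x[3]),s.x[4],np.sqrt(np.mean(s.fun**2)))
    r=res(s.x);print(r.round(1))
    d=o-m;print("origin h",d@n,"lat",(d-n*(d@n)).round(4),"tilt",np.degrees(np.arccos(n@zc/np.linalg.norm(zc))))
E
```

```text
[ 0.4836 -0.3645  0.1377] [-0.123 -0.485  0.866] -104.21193310305306 0.030993174654080947 2.0352807116959015
[ 1.2 -0.8 -1.8 -1.   0.3  2.6  0.5 -1.6  4.3  1.6 -0.7  0.7  1.5  2.1
  0.6  0.5 -0.4 -0.5  0.1 -0.   0.3  0.1 -0.9 -0.3  5.3  5.6  4.2  3.
  0.9  1.7  0.  -0.5 -0.3]
origin h 0.007420891083641887 lat [-0.0013  0.0001 -0.0001] tilt 5.635074586563279
[ 0.482  -0.3637  0.1374] [-0.174 -0.469  0.866] -110.32772017203007 0.030833802283164208 1.887107197262003
[ 1.2  0.2 -1.  -0.8  0.2  3.2  2.  -0.4  3.3  1.3 -0.3  1.2  1.4  1.6
  0.4  0.1 -0.6 -0.5  0.2  0.1  0.2 -0.3 -1.4 -0.6  5.3  5.6  4.   6.6
 -0.1  1.4  0.5 -0.7 -0.3]
origin h 0.007866710537865848 lat [ 0.0007 -0.0006 -0.0002] tilt 3.2415468901073377
```

```bash
python3 - <<'E'
from capfit import *
import pickle
D=pickle.load(open("d.pkl","rb"))
uv={0:(367,91.5),1:(247.5,114),3:(213,88),4:(146,131)}
x,r=tri([(*D[i][:2],np.array(p)) for i,p in uv.items()]);print("motor",x.round(4),r);M=x[:2]
f3=np.array([(12,262),(25,205),(80,140),(150,100),(210,87),(265,105),(292,150),(287,190)])/4+(253,136)
f5=np.array([(220,143),(270,140),(330,165),(365,205),(385,260),(390,310),(380,355),(355,400),(320,430),(290,437)])/4+(295,161)
n3=np.array([(97,315),(115,358),(290,212),(308,240)])/4+(253,136)
n5=np.array([(320,260),(326,300),(322,340)])/4+(295,161)
o=np.array([.4814,-.368,.144]);zc=np.array([-.194,-.42,.886]);zc/=np.linalg.norm(zc);S=o-.0178*zc
def nv(p): return np.array([.5*np.cos(p),.5*np.sin(p),.75**.5])
def dist(h,q): 
    h=cv2.convexHull(h.astype(np.float32));return [cv2.pointPolygonTest(h,k.tolist(),True) for k in q]
def res(p,w):
    n=nv(p[3]);m=p[:3];r=[]
    for i,f,k in ((3,f3,n3),(5,f5,n5)):
        K,E,_=D[i]
        r+=dist(np.vstack([proj(K,E,circ(m+s*n,n,p[4])) for s in (-.05,-.05+p[5])]),f)
        r+=dist(np.vstack([proj(K,E,circ(m+s*n,n,.0215)) for s in (-.05+p[5],-.008)]),k)
    ax=(m-.05*n)[:2]-.095*n[:2]/.5
    d=S-m; d=d-n*(d@n)
    return np.array(r+list((ax-M)/.0015*w[0])+[(m[2]-.136)/.001]+list(d/.0015*w[1]))
for w in ((1,1),(1,0),(0,1),(0,0)):
    s=least_squares(res,[.484,-.365,.136,np.radians(-104),.031,.004],args=(w,),loss='soft_l1',diff_step=1e-4,x_scale=[.01,.01,.01,.1,.01,.01])
    m=s.x[:3];n=nv(s.x[3]);d=o-m
    print(w,m.round(4),n.round(3),np.degrees(s.x[3]).round(1),s.x[4:].round(4),"h",(d@n).round(4),"S lat",(S-m-n*((S-m)@n)).round(4),"tilt",np.degrees(np.arccos(n@zc)).round(1),np.sqrt(np.mean(s.fun**2)).round(2))
    print(s.fun.round(1)[-6:])
E
```

```text
motor [ 0.5067 -0.246   0.1135] [array([-2.5, -1.2]), array([-1. ,  1.6]), array([ 4. , -0.7]), array([-0.4, -3.7])]
(1, 1) [ 0.4842 -0.364   0.1364] [-0.092 -0.491  0.866] -100.6 [0.0299 0.0089] h 0.0088 S lat [-0.0001 -0.0009 -0.0005] tilt 7.2 0.87
[-0.2 -0.   0.4 -0.1 -0.6 -0.3]
(1, 0) [ 0.4842 -0.3639  0.1364] [-0.092 -0.491  0.866] -100.6 [0.0299 0.0089] h 0.0088 S lat [-0.0001 -0.0009 -0.0005] tilt 7.2 0.86
[-0.2 -0.   0.4 -0.  -0.  -0. ]
(0, 1) [ 0.4848 -0.3641  0.1365] [-0.072 -0.495  0.866] -98.2 [0.03   0.0089] h 0.0086 S lat [-0.0006 -0.0008 -0.0005] tilt 8.3 0.86
[-0.   0.   0.5 -0.4 -0.5 -0.3]
(0, 0) [ 0.485  -0.3641  0.1366] [-0.068 -0.495  0.866] -97.8 [0.03   0.0088] h 0.0086 S lat [-0.0007 -0.0008 -0.0005] tilt 8.5 0.85
[-0.   0.   0.6 -0.  -0.  -0. ]
```

```bash
cat >> h.py <<'E'
m=np.array([.4846,-.3640,.1364]);n=np.array([.5*np.cos(np.radians(-99.3)),.5*np.sin(np.radians(-99.3)),.75**.5])
zc=np.array([-.194,-.42,.886]);zc/=np.linalg.norm(zc);o0=np.array([.4814,-.368,.144])
y0=np.cross(n,zc);y0/=np.linalg.norm(y0)
def P(th,s,lat=np.zeros(3)): # tool pose: th rad anticlockwise about n from y0, TCP s above mouth on neck axis
    return pose(m+s*n+lat,-n,Ro.from_rotvec(th*n).apply(y0))
def fa(): 
    f=np.array(robot.current_contact_force());t=np.array(robot.current_torque());a=f@n
    return round(a,1),round(np.linalg.norm(f-a*n),1),round(t@n,2)
def st():
    p=np.array(robot.current_tool_pos())-m;a=p@n
    return "t%.1f s%.1fmm lat%.1f gap%.3f gf%.0f j7 %.0f"%(robot.current_time_s(),1e3*a,1e3*np.linalg.norm(p-a*n),robot.current_finger_gap(),robot.current_gripper_force(),robot.current_joint_positions()[6]),fa()
E
python3 - <<'E'
from h import *
g=o0-.005*zc; print("grip pt s",(g-m)@n,"lat",(g-m-n*((g-m)@n)).round(4), "y0",y0.round(3))
for k in (0,np.pi,-np.pi):
    for th in (-1,-.5,0,.5,1.,1.4):
        q=robot.inverse_kinematics(*P(th+k,.004)); print(k,th,None if q is None else np.round(q).astype(int).tolist())
E
```

```text
grip pt s 0.0038606036626376307 lat [-0.0019  0.     -0.0002] y0 [-0.54  -0.709 -0.454]
0 -1 [36, 44, 25, 66, -37, 98, -120]
0 -0.5 [37, 44, 24, 66, -36, 97, -91]
0 0 [40, 43, 18, 66, -32, 96, -65]
0 0.5 [42, 43, 13, 66, -30, 95, -38]
0 1.0 [45, 42, 9, 65, -28, 94, -11]
0 1.4 [47, 42, 6, 65, -26, 94, 11]
3.141592653589793 -1 [77, 56, -62, 64, 18, 93, 24]
3.141592653589793 -0.5 [77, 56, -62, 64, 18, 93, 52]
3.141592653589793 0 [77, 56, -62, 64, 18, 93, 81]
3.141592653589793 0.5 [77, 56, -62, 64, 18, 93, 110]
3.141592653589793 1.0 [21, 56, 64, 67, -60, 112, -171]
3.141592653589793 1.4 [35, 44, 28, 66, -38, 98, -161]
-3.141592653589793 -1 [77, 56, -62, 64, 18, 93, 24]
-3.141592653589793 -0.5 [77, 56, -62, 64, 18, 93, 52]
-3.141592653589793 0 [77, 56, -62, 64, 18, 93, 81]
-3.141592653589793 0.5 [77, 56, -62, 64, 18, 93, 110]
-3.141592653589793 1.0 [21, 56, 64, 67, -60, 112, -171]
-3.141592653589793 1.4 [35, 44, 28, 66, -38, 98, -161]
```

```bash
cat >> h.py <<'E'
lat0=(o0-.005*zc-m);lat0=lat0-n*(n@lat0)
def PL(th,s): return P(th,s,Ro.from_rotvec(th*n).apply(lat0))
E
python3 - <<'E'
from h import *
fingers.gripper_to(1.0)
robot.move_to(*PL(0,.08)); print(st())
print(robot.line_to(PL(0,.003)[0],velocity=.06,f_stop=8)); print(st())
fingers.gripper_to(0.5,30); robot.pause(.2); print(st(),np.array(robot.current_contact_force()).round(1))
E
```

```text
('t9.4 s80.1mm lat2.3 gap1.002 gf0 j7 -67', (np.float64(-0.7), np.float64(0.6), np.float64(0.04)))
False
('t10.8 s3.5mm lat1.9 gap1.001 gf0 j7 -64', (np.float64(-0.0), np.float64(0.5), np.float64(0.0)))
('t11.5 s3.0mm lat1.9 gap0.503 gf0 j7 -64', (np.float64(0.3), np.float64(0.7), np.float64(-0.0))) [ 0.4 -0.6  0.1]
```

```bash
python3 - <<'E'
from h import *
a=vision.grab_frame("side");w=vision.grab_frame("wrist")
cv2.imwrite("pics/g1.png",np.hstack([cv2.resize(a[180:360,235:475,::-1],(400,300),interpolation=cv2.INTER_CUBIC),cv2.resize(w[:,:,::-1],(400,300),interpolation=cv2.INTER_AREA)]))
print(st())
E
```

```text
('t11.6 s3.0mm lat1.9 gap0.497 gf0 j7 -64', (np.float64(-0.5), np.float64(1.0), np.float64(0.02)))
```

View pics/g1.png

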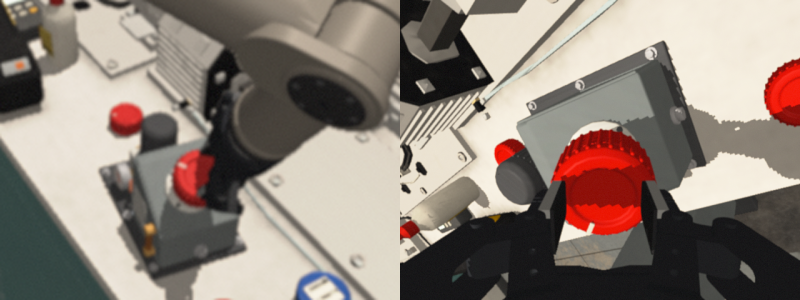

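```bash
python3 - <<'E'
from h import *
fingers.gripper_to(0.0,30); robot.pause(.2); print(st(),np.array(robot.current_contact_force()).round(1))
E
```

```text
('t12.3 s3.0mm lat1.9 gap0.001 gf0 j7 -64', (np.float64(0.1), np.float64(1.0), np.float64(0.01))) [ 1.  -0.   0.2]
```

```bash
python3 - <<'E'
from h import *
a=vision.grab_frame("side");w=vision.grab_frame("wrist");s=vision.grab_frame("scene")
cv2.imwrite("pics/g2.png",np.vstack([np.hstack([cv2.resize(a[180:360,235:475,::-1],(400,300),interpolation=cv2.INTER_CUBIC),cv2.resize(w[:,:,::-1],(400,300),interpolation=cv2.INTER_AREA)]),np.hstack([cv2.resize(s[180:270,290:410,::-1],(400,300),interpolation=cv2.INTER_CUBIC),cv2.resize(w[180:420,160:480,::-1],(400,300))])]))
print(st(),robot.current_tool_pos(),robot.current_eef_rot(),robot.current_joint_positions(),robot.tip_reach)
print(proj(*cam("wrist"),m+.02*n), proj(*cam("wrist"),np.array(robot.current_tool_pos())-.017*n))
E
```

```text
('t12.5 s3.0mm lat1.9 gap-0.005 gf0 j7 -64', (np.float64(0.1), np.float64(0.9), np.float64(0.01))) [ 0.48244656 -0.36546655  0.13882633] [-152.32696028   12.07030567  -31.04093561] [ 39.69443095  42.96189168  18.71546234  66.15025524 -32.76905799
  95.8324038  -64.4652576 ] 0.017
[[323.16369001 304.06962033]] [[326.05126189 276.42443579]]
```

View pics/g2.png

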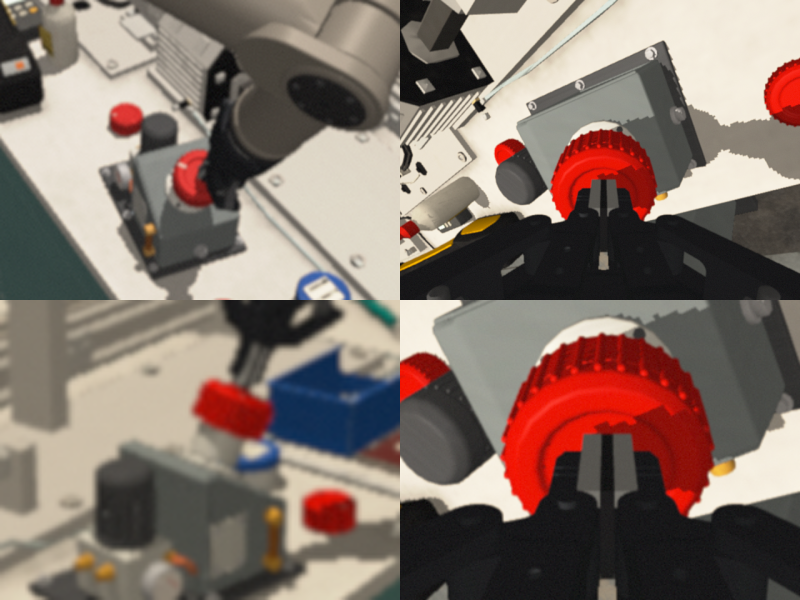

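```bash
python3 - <<'E'
from h import *
p=np.array(robot.current_tool_pos());R=Ro.from_euler('xyz',robot.current_eef_rot(),degrees=True).as_matrix()
print("z",R[:,2],"n",n)
for c in ("scene","side","wrist"):
    K,E=cam(c)
    for k in (-.1,-.06,-.017,0,.017): print(c,k,proj(K,E,p+k*R[:,2])[0].round(1))
    print(c,"crown",proj(K,E,o0+.012*zc)[0].round(1),"o",proj(K,E,o0)[0].round(1),"S",proj(K,E,o0-.0178*zc)[0].round(1))
E
```

```text
z [ 0.0808088   0.49341355 -0.86603291] n [-0.08080191 -0.49342786  0.8660254 ]
scene -0.1 [371.9 180.2]
scene -0.06 [366.8 193.5]
scene -0.017 [361.3 207.7]
scene 0 [359.1 213.4]
scene 0.017 [356.9 219. ]
scene crown [361.7 207.6] o [359.9 211.5] S [357.3 217.2]
side -0.1 [370.5 273.2]
side -0.06 [363.6 278.8]
side -0.017 [356.8 284.4]
side 0 [354.2 286.5]
side 0.017 [351.8 288.5]
side crown [355.8 284.2] o [354.8 285.8] S [353.3 288.1]
wrist -0.1 [326.5 494.3]
wrist -0.06 [326.3 373. ]
wrist -0.017 [326.1 308. ]
wrist 0 [326.1 290.7]
wrist 0.017 [326.1 276.4]
wrist crown [326.2 314.5] o [326.1 297.8] S [326.1 276.8]
```

```bash
python3 - <<'E'
from h import *
fingers.gripper_to(1.0); print(st())
print(robot.line_to(PL(0,-.045)[0],velocity=.04,f_stop=6)); print(st())
fingers.gripper_to(0.0,30); robot.pause(.2); print(st(),np.array(robot.current_contact_force()).round(1))
E
```

```text
('t13.2 s3.0mm lat1.9 gap0.998 gf0 j7 -64', (np.float64(-0.5), np.float64(0.7), np.float64(0.02)))
False
('t14.6 s-44.6mm lat1.9 gap1.001 gf0 j7 -63', (np.float64(-0.3), np.float64(0.8), np.float64(0.04)))
('t15.1 s-44.4mm lat1.8 gap0.741 gf33 j7 -63', (np.float64(2.6), np.float64(1.3), np.float64(0.01))) [-0.1 -0.2  2.9]
```

```bash
cat > tw.py <<'E'
from h import *
def turn(th0,th1,s,step=.1,f=(1,6),pitch=.0144/(2*np.pi),k=.0004,maxt=1.5,lat=False):
    N=max(1,int(round(abs(th1-th0)/step)))
    for th in np.linspace(th0,th1,N+1)[1:]:
        s+=pitch*(th1-th0)/N; robot.move_to(*(PL if lat else P)(th,s)); a,l,t=fa()
        if a>f[1]: s+=k*min(3,a-f[1])
        if a<f[0]: s-=k*min(3,f[0]-a)
        print("th%.2f cmd s%.2f"%(th,s*1e3),*st(),flush=True)
        if abs(a)>25 or l>20 or abs(t)>maxt: print("STOP");break
    return th,s
E
python3 - <<'E'
from tw import *
print(turn(0,.6,-.0445,lat=True))
E
```

```text
th0.10 cmd s-44.27 t15.4 s-44.2mm lat2.2 gap0.740 gf33 j7 -58 (np.float64(2.2), np.float64(0.3), np.float64(0.04))
th0.20 cmd s-44.04 t15.6 s-44.0mm lat2.1 gap0.742 gf33 j7 -53 (np.float64(2.0), np.float64(0.6), np.float64(0.07))
th0.30 cmd s-43.81 t15.9 s-43.8mm lat2.2 gap0.740 gf33 j7 -48 (np.float64(2.1), np.float64(0.6), np.float64(0.05))
th0.40 cmd s-43.58 t16.1 s-43.5mm lat2.2 gap0.744 gf33 j7 -42 (np.float64(1.5), np.float64(1.4), np.float64(0.08))
th0.50 cmd s-43.35 t16.4 s-43.3mm lat2.2 gap0.741 gf33 j7 -37 (np.float64(2.3), np.float64(1.3), np.float64(0.01))
th0.60 cmd s-43.12 t16.6 s-43.1mm lat2.2 gap0.742 gf33 j7 -32 (np.float64(2.0), np.float64(1.5), np.float64(0.05))
(np.float64(0.6), -0.043124901291686)
```

```bash
python3 - <<'E'
from tw import *
th,s=turn(.6,1.4,-.0431,lat=True)
# press gently
for i in range(12):
    s-=.0004; robot.line_to(P(th,s)[0] if i else P(th,s)[0],velocity=.01); print(round(s*1e3,2),*st())
    if fa()[0]>9: break
E
```

```text
th0.70 cmd s-42.87 t16.9 s-42.9mm lat2.3 gap0.744 gf33 j7 -27 (np.float64(2.0), np.float64(3.3), np.float64(0.07))
th0.80 cmd s-42.64 t17.1 s-42.7mm lat2.3 gap0.740 gf33 j7 -21 (np.float64(3.0), np.float64(2.6), np.float64(0.09))
th0.90 cmd s-42.41 t17.4 s-42.5mm lat2.2 gap0.739 gf33 j7 -16 (np.float64(3.5), np.float64(3.1), np.float64(0.04))
th1.00 cmd s-42.18 t17.6 s-42.4mm lat2.1 gap0.740 gf33 j7 -11 (np.float64(3.1), np.float64(3.5), np.float64(-0.03))
th1.10 cmd s-41.95 t17.9 s-42.1mm lat2.1 gap0.745 gf33 j7 -6 (np.float64(2.5), np.float64(3.7), np.float64(0.08))
th1.20 cmd s-41.72 t18.1 s-42.0mm lat1.9 gap0.740 gf33 j7 -1 (np.float64(1.9), np.float64(4.1), np.float64(0.08))
th1.30 cmd s-41.50 t18.4 s-41.8mm lat1.9 gap0.743 gf33 j7 5 (np.float64(1.4), np.float64(5.0), np.float64(0.03))
th1.40 cmd s-41.27 t18.6 s-41.5mm lat1.9 gap0.744 gf33 j7 10 (np.float64(1.8), np.float64(5.2), np.float64(0.04))
-41.67 t19.0 s-41.5mm lat1.9 gap0.744 gf33 j7 10 (np.float64(3.0), np.float64(4.8), np.float64(0.05))
-42.07 t19.2 s-41.6mm lat1.8 gap0.746 gf33 j7 10 (np.float64(1.9), np.float64(5.5), np.float64(0.1))
-42.47 t19.5 s-41.7mm lat1.9 gap0.736 gf33 j7 10 (np.float64(3.5), np.float64(5.0), np.float64(0.05))
-42.87 t19.7 s-41.8mm lat1.8 gap0.742 gf33 j7 10 (np.float64(3.9), np.float64(5.0), np.float64(-0.01))
-43.27 t20.0 s-41.9mm lat1.8 gap0.742 gf33 j7 10 (np.float64(5.2), np.float64(4.6), np.float64(0.07))
-43.67 t20.2 s-41.9mm lat1.8 gap0.741 gf33 j7 10 (np.float64(5.9), np.float64(5.5), np.float64(0.03))
-44.07 t20.5 s-42.1mm lat1.8 gap0.741 gf33 j7 10 (np.float64(7.2), np.float64(5.6), np.float64(0.02))
-44.47 t20.7 s-42.1mm lat1.8 gap0.741 gf33 j7 10 (np.float64(8.4), np.float64(5.5), np.float64(-0.01))
-44.87 t21.0 s-42.2mm lat1.8 gap0.740 gf33 j7 10 (np.float64(8.7), np.float64(6.5), np.float64(-0.01))
-45.27 t21.2 s-42.3mm lat1.8 gap0.739 gf33 j7 10 (np.float64(10.5), np.float64(6.0), np.float64(0.09))
```

```bash
python3 - <<'E'
from tw import *
robot.line_to(P(1.4,-.0425)[0],velocity=.02);print(*st())
fingers.gripper_to(0.0,6);robot.pause(.3);print(*st())
for s in (-.0435,-.0445,-.0455): 
    robot.line_to(P(1.4,s)[0],velocity=.02);print(s,*st())
E
```

```text
t21.5 s-41.7mm lat1.8 gap0.740 gf34 j7 10 (np.float64(4.4), np.float64(6.2), np.float64(0.05))
t22.0 s-41.7mm lat1.7 gap0.740 gf34 j7 10 (np.float64(3.5), np.float64(4.9), np.float64(0.02))
-0.0435 t22.3 s-42.1mm lat1.7 gap0.739 gf34 j7 10 (np.float64(6.0), np.float64(5.0), np.float64(0.0))
-0.0445 t22.5 s-42.3mm lat1.7 gap0.739 gf34 j7 10 (np.float64(8.1), np.float64(5.5), np.float64(0.02))
-0.0455 t22.8 s-42.5mm lat1.6 gap0.741 gf34 j7 10 (np.float64(10.2), np.float64(6.0), np.float64(-0.03))
```

```bash
python3 - <<'E'
from tw import *
robot.line_to(P(1.4,-.0435)[0],velocity=.02);print(*st())
for g in (.74,.75,.76,.78):
    fingers.gripper_to(g,20);robot.pause(.3);print(g,*st())
E
```

```text
t23.0 s-42.0mm lat1.7 gap0.742 gf34 j7 10 (np.float64(5.9), np.float64(5.7), np.float64(-0.01))
0.74 t23.6 s-42.0mm lat1.7 gap0.744 gf34 j7 10 (np.float64(5.9), np.float64(5.8), np.float64(0.03))
0.75 t24.1 s-43.5mm lat0.7 gap0.749 gf10 j7 10 (np.float64(2.2), np.float64(4.5), np.float64(0.08))
0.76 t24.6 s-43.6mm lat0.7 gap0.764 gf0 j7 10 (np.float64(-0.9), np.float64(0.7), np.float64(-0.01))
0.78 t25.1 s-43.4mm lat0.0 gap0.779 gf0 j7 10 (np.float64(-0.6), np.float64(0.6), np.float64(0.01))
```

```bash
cat > look.py <<'E'
from capfit import *
import capfit
_c=contour
capfit.contour=lambda *a: cv2.convexHull(_c(*a).astype(np.float32))[:,0].astype(float)
def look(D,s=.011):
    o,z,r,e,C=fit(D,n,m+s*n);d=o-m
    print("cap h %.1f lat %.1f tilt %.1f r %.4f e %.2f"%(1e3*d@n,1e3*np.linalg.norm(d-n*(d@n)),np.degrees(np.arccos(z@n)),r,e))
    return o,z
E
python3 - <<'E'
from tw import *
from look import *
fingers.gripper_to(1.0)
robot.line_to(P(1.4,.006)[0],velocity=.08);print(*st())
fingers.gripper_to(0.0,20)
print(robot.line_to(P(1.4,-.02)[0],velocity=.02,f_stop=2),*st())
s=(np.array(robot.current_tool_pos())-m)@n
for i in range(8):
    s-=.0007;robot.line_to(P(1.4,s)[0],velocity=.02);print(round(s*1e3,1),*st())
    if fa()[0]>7:break
E
```

```text
t26.2 s5.5mm lat0.2 gap1.000 gf0 j7 9 (np.float64(-0.1), np.float64(0.5), np.float64(0.02))
True t27.5 s-0.2mm lat0.4 gap0.001 gf2 j7 9 (np.float64(4.0), np.float64(1.5), np.float64(-0.02))
-0.9 t27.8 s-0.2mm lat0.3 gap0.002 gf3 j7 9 (np.float64(5.7), np.float64(1.7), np.float64(-0.03))
-1.6 t28.0 s-0.3mm lat0.3 gap0.000 gf3 j7 9 (np.float64(7.2), np.float64(2.8), np.float64(-0.02))
```

```bash
cat >> look.py <<'E'
import pickle
def views(ix):
    D0=pickle.load(open("d.pkl","rb"));T=vision.calibration("wrist")["T_tool_cam"];D=[]
    for i in ix:
        W=np.linalg.inv(D0[i][1])@np.linalg.inv(T)
        robot.move_to(W[:3,3],Ro.from_matrix(W[:3,:3]).as_euler('xyz',degrees=True));robot.pause(.15)
        K,E=cam("wrist");D.append((K,E,vision.grab_frame("wrist")))
    pickle.dump(D,open("d2.pkl","wb"));return D
E
python3 - <<'E'
from tw import *
from look import *
D0=pickle.load(open("d.pkl","rb"));look([D0[3],D0[6]]);look([D0[3],D0[6],D0[0]])
robot.line_to(P(1.4,.06)[0],velocity=.12)
D=views([0,6,3]);print(st());look(D[1:]);look(D)
E
```

```text
cap h 9.1 lat 3.1 tilt 9.0 r 0.0315 e 0.96
cap h 9.1 lat 2.9 tilt 8.7 r 0.0315 e 0.96
('t33.7 s65.8mm lat118.4 gap0.001 gf0 j7 -35', (np.float64(-0.3), np.float64(0.4), np.float64(-0.08)))
cap h 8.7 lat 2.7 tilt 3.8 r 0.0315 e 1.21
cap h 8.7 lat 2.5 tilt 3.5 r 0.0315 e 1.19
```

```bash
python3 - <<'E'
from look import *
D=pickle.load(open("d2.pkl","rb"))
for ix in ([0,1,2],[1,2],[0,2],[0,1]):
    o,z=look([D[i] for i in ix]); d=o-m
    print(ix,"z",z.round(3),"az",np.degrees(np.arctan2(z[1],z[0])).round(1),"from vert",np.degrees(np.arccos(z[2])).round(1),"lat",(d-n*(d@n)).round(4), "S",((o-.0178*z)-m-n*(((o-.0178*z)-m)@n)).round(4))
w=D[2][2];K,E,_=D[2];u,v=proj(K,E,m)[0].astype(int);a=cv2.resize(w[v-75:v+75,u-50:u+50,::-1],(400,600),interpolation=cv2.INTER_CUBIC)
K,E,w=D[1];u,v=proj(K,E,m)[0].astype(int);b=cv2.resize(w[v-75:v+75,u-50:u+50,::-1],(400,600),interpolation=cv2.INTER_CUBIC)
cv2.imwrite("pics/d2.png",np.hstack([a,b]))
E
```

```text
cap h 8.7 lat 2.5 tilt 3.5 r 0.0315 e 1.19
[0, 1, 2] z [-0.097 -0.543  0.834] az -100.1 from vert 33.5 lat [-0.0005 -0.0021 -0.0012] S [-0.0002 -0.0012 -0.0007]
cap h 8.7 lat 2.7 tilt 3.8 r 0.0315 e 1.21
[1, 2] z [-0.107 -0.544  0.832] az -101.1 from vert 33.7 lat [-0.0008 -0.0022 -0.0014] S [-0.0003 -0.0013 -0.0008]
cap h 9.0 lat 2.2 tilt 3.8 r 0.0315 e 1.06
[0, 2] z [-0.096 -0.548  0.831] az -100.0 from vert 33.8 lat [-0.0003 -0.0019 -0.0011] S [-0.     -0.0009 -0.0005]
cap h 7.3 lat 2.3 tilt 2.0 r 0.0315 e 1.05
[0, 1] z [-0.109 -0.511  0.853] az -102.1 from vert 31.5 lat [-0.0002 -0.002  -0.0011] S [ 0.0003 -0.0017 -0.0009]
```

View pics/d2.png

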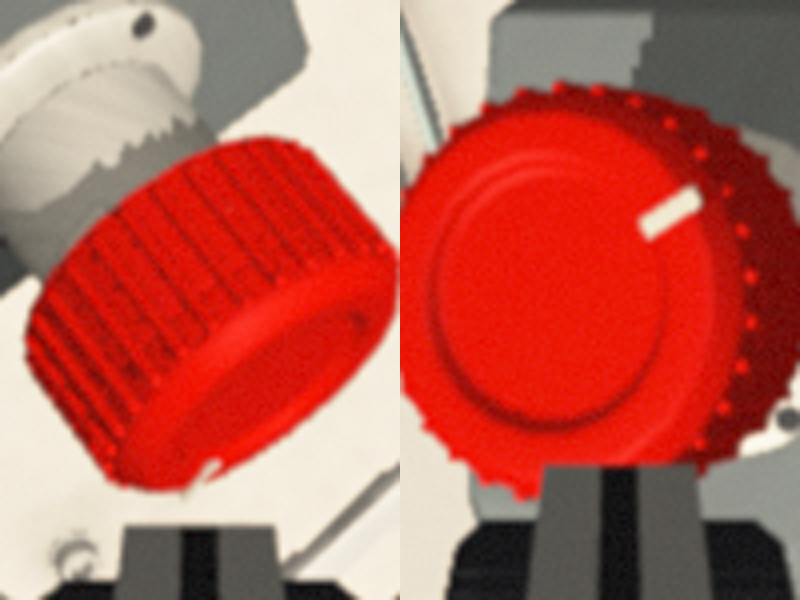

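```bash
python3 - <<'E'
from tw import *
import sys
fingers.gripper_to(1.0)
robot.move_to(*P(2.2,.06));robot.move_to(*P(3.3,.04));print(*st(),robot.current_joint_positions().round())
if robot.line_to(P(3.3,-.042)[0],velocity=.06,f_stop=6): print("HIT",st());sys.exit()
fingers.gripper_to(0.0,30);robot.pause(.1);print(*st())
print(turn(3.3,2.4,-.042,step=.15,maxt=.5))
E
```

```text
t37.0 s40.1mm lat1.0 gap1.000 gf0 j7 128 (np.float64(0.4), np.float64(0.2), np.float64(-0.05)) [ 35.  45.  33.  61. -41. 104. 128.]
t39.0 s-41.0mm lat0.9 gap0.741 gf33 j7 131 (np.float64(4.3), np.float64(1.5), np.float64(0.0))
th3.15 cmd s-42.26 t39.3 s-41.5mm lat0.2 gap0.747 gf33 j7 123 (np.float64(6.2), np.float64(1.0), np.float64(-0.08))
th3.00 cmd s-42.33 t39.5 s-41.8mm lat0.3 gap0.743 gf33 j7 115 (np.float64(6.7), np.float64(0.6), np.float64(-0.03))
th2.85 cmd s-42.35 t39.8 s-42.2mm lat0.3 gap0.746 gf33 j7 107 (np.float64(6.8), np.float64(1.7), np.float64(-0.03))
th2.70 cmd s-42.70 t40.0 s-42.5mm lat0.5 gap0.743 gf33 j7 99 (np.float64(4.9), np.float64(1.8), np.float64(-0.06))
th2.55 cmd s-43.04 t40.3 s-42.9mm lat0.2 gap0.746 gf33 j7 91 (np.float64(5.4), np.float64(1.8), np.float64(-0.14))
th2.40 cmd s-43.30 t40.5 s-43.2mm lat0.4 gap0.745 gf33 j7 83 (np.float64(6.2), np.float64(2.3), np.float64(-0.15))
(np.float64(2.4), np.float64(-0.04330264806247098))
```

```bash
python3 - <<'E'
from tw import *
print(turn(2.4,-1.0,-.0433,step=.15,maxt=.6))
E
```

```text
th2.25 cmd s-43.56 t40.8 s-43.6mm lat0.4 gap0.744 gf33 j7 75 (np.float64(6.2), np.float64(2.4), np.float64(-0.12))
th2.10 cmd s-43.90 t41.1 s-43.9mm lat0.5 gap0.741 gf33 j7 67 (np.float64(5.2), np.float64(2.8), np.float64(-0.09))
th1.96 cmd s-43.84 t41.3 s-44.2mm lat0.5 gap0.744 gf33 j7 60 (np.float64(7.0), np.float64(3.6), np.float64(-0.1))
th1.81 cmd s-44.18 t41.6 s-44.5mm lat0.6 gap0.739 gf33 j7 52 (np.float64(4.0), np.float64(2.9), np.float64(-0.1))
th1.66 cmd s-44.51 t41.8 s-44.9mm lat0.6 gap0.742 gf33 j7 44 (np.float64(4.0), np.float64(4.2), np.float64(-0.09))
th1.51 cmd s-44.85 t42.1 s-45.2mm lat0.7 gap0.742 gf33 j7 36 (np.float64(3.3), np.float64(4.5), np.float64(-0.12))
th1.37 cmd s-45.19 t42.4 s-45.7mm lat0.8 gap0.740 gf33 j7 28 (np.float64(3.4), np.float64(4.4), np.float64(-0.13))
th1.22 cmd s-45.53 t42.6 s-46.0mm lat0.8 gap0.743 gf33 j7 20 (np.float64(3.2), np.float64(4.5), np.float64(-0.15))
th1.07 cmd s-45.87 t42.9 s-46.4mm lat0.8 gap0.741 gf33 j7 12 (np.float64(2.3), np.float64(5.4), np.float64(-0.07))
th0.92 cmd s-46.21 t43.1 s-47.0mm lat0.7 gap0.745 gf33 j7 4 (np.flo
[... 914 characters left out ...]
 j7 -60 (np.float64(5.2), np.float64(5.4), np.float64(-0.13))
th-0.41 cmd s-49.82 t45.5 s-49.1mm lat0.6 gap0.742 gf34 j7 -68 (np.float64(6.2), np.float64(5.2), np.float64(-0.16))
th-0.56 cmd s-49.92 t45.7 s-49.0mm lat0.8 gap0.745 gf34 j7 -76 (np.float64(6.6), np.float64(5.3), np.float64(-0.12))
th-0.70 cmd s-49.69 t46.0 s-49.0mm lat0.6 gap0.742 gf33 j7 -84 (np.float64(7.4), np.float64(4.5), np.float64(-0.14))
th-0.85 cmd s-50.03 t46.3 s-49.1mm lat0.2 gap0.740 gf33 j7 -93 (np.float64(5.5), np.float64(5.6), np.float64(-0.23))
th-1.00 cmd s-50.01 t46.5 s-49.1mm lat1.1 gap0.742 gf32 j7 -101 (np.float64(6.9), np.float64(6.8), np.float64(-0.3))
(np.float64(-1.0), np.float64(-0.050012226013779276))
```

```bash
python3 - <<'E'
from tw import *
th,s=turn(-1.0,-1.5,-.0498,step=.1,maxt=.9,pitch=0)
print(np.array(robot.current_contact_force()).round(1),np.array(robot.current_torque()).round(2))
E
```

```text
th-1.10 cmd s-49.80 t46.8 s-49.2mm lat1.7 gap0.741 gf34 j7 -107 (np.float64(3.3), np.float64(7.0), np.float64(-0.48))
th-1.20 cmd s-49.80 t47.0 s-49.4mm lat2.1 gap0.742 gf34 j7 -113 (np.float64(2.9), np.float64(9.1), np.float64(-0.46))
th-1.30 cmd s-49.80 t47.3 s-49.7mm lat2.3 gap0.741 gf34 j7 -118 (np.float64(1.9), np.float64(8.8), np.float64(-0.62))
th-1.40 cmd s-49.80 t47.5 s-49.9mm lat2.4 gap0.732 gf35 j7 -124 (np.float64(1.3), np.float64(9.2), np.float64(-0.55))
th-1.50 cmd s-49.88 t47.8 s-50.0mm lat2.1 gap0.744 gf34 j7 -130 (np.float64(0.8), np.float64(10.2), np.float64(-0.78))
[-10.2  -0.3  -0.2] [-0.67  1.27 -0.24]
```

```bash
python3 - <<'E'
from tw import *
from look import *
fingers.gripper_to(1.0);print(*st())
robot.line_to(P(-1.5,.05)[0],velocity=.1)
D=[]
for c in ("wrist","scene","side"):
    K,E=cam(c);D.append((K,E,vision.grab_frame(c)))
pickle.dump(D,open("d3.pkl","wb"));print(*st())
for s in (.002,.009):
    look(D,s);look(D[:2],s);look([D[0],D[2]],s)
def markang(K,E,im,h):
    u=proj(K,E,m+(h+.012)*n)[0]
    x=np.cross(n,[1,0,0]);x/=np.linalg.norm(x);y=np.cross(n,x)
    A=np.linspace(0,2*np.pi,360,endpoint=False);best=[]
    for a in A:
        pts=np.array([m+(h+.012)*n+r*(np.cos(a)*x+np.sin(a)*y) for r in np.linspace(.022,.028,5)])
        best.append(np.mean([im[int(round(v)),int(round(w)),1] for w,v in proj(K,E,pts)]))
    best=np.array(best); return np.degrees(A[best.argmax()]),best.max()
D0=pickle.load(open("d.pkl","rb"));D2=pickle.load(open("d2.pkl","rb"))
print([markang(*d,.009) for d in D0[:3]],[markang(*D2[i],.009) for i in (0,1)],markang(*D[0],0.),markang(*D[0],.005))
E
```

```text
t48.1 s-50.3mm lat1.5 gap1.003 gf0 j7 -130 (np.float64(-0.5), np.float64(0.4), np.float64(0.07))
t49.4 s49.1mm lat0.2 gap1.000 gf0 j7 -138 (np.float64(-0.2), np.float64(0.6), np.float64(-0.01))
cap h 2.2 lat 2.1 tilt 2.7 r 0.0315 e 0.94
cap h 2.3 lat 2.2 tilt 2.5 r 0.0315 e 0.69
cap h 2.5 lat 2.4 tilt 3.2 r 0.0315 e 0.92
cap h 2.2 lat 2.1 tilt 2.7 r 0.0315 e 0.94
cap h 2.3 lat 2.2 tilt 2.5 r 0.0315 e 0.69
cap h 2.4 lat 2.3 tilt 3.0 r 0.0315 e 0.92
[(np.float64(40.0), np.float64(167.0)), (np.float64(40.0), np.float64(180.8)), (np.float64(41.0), np.float64(205.6))] [(np.float64(118.00000000000001), np.float64(227.6)), (np.float64(119.0), np.float64(232.4))] (np.float64(201.00000000000003), np.float64(239.6)) (np.float64(198.0), np.float64(239.6))
```

```bash
python3 - <<'E'
from look import *
D0=pickle.load(open("d.pkl","rb"));D2=pickle.load(open("d2.pkl","rb"));D3=pickle.load(open("d3.pkl","rb"))
F=[(*cam(c),cv2.imread(f"pics/{c}0.png")[:,:,::-1].copy()) for c in ("scene","side")]
look([D0[0]]+F,.009);look([D0[2]]+F,.009);look([D0[0],F[0]],.009);look([D0[0],F[1]],.009)
# scale of single overhead view: area/height, fixing axis
from scipy.optimize import minimize
def h1(d,z,lab):
    K,E,k=d[0],d[1],capfit.contour(*d,m+.009*n)
    def res(p):
        o=m+p[0]*n+p[1]*y0+p[2]*np.cross(n,y0)
        X=np.vstack([circ(o+.0105*z,z,.0315),circ(o+.012*z,z,.029),circ(o-.0218*z,z,.0315)])
        h=cv2.convexHull(proj(K,E,X).astype(np.float32));return [cv2.pointPolygonTest(h,q.tolist(),True) for q in k]
    s=least_squares(res,[.009,0,0],loss='soft_l1',diff_step=1e-3,x_scale=.01);print(lab,(s.x*1e3).round(1),np.sqrt(np.mean(s.fun**2)).round(2))
for i in (0,1,2): h1(D0[i],zc,"start%d"%i)
for i in (0,1,2): h1(D2[i],n,"dropped%d"%i)
h1(D3[0],n,"now");h1(D3[1],n,"now scene");h1(D3[2],n,"now side");h1(F[0],zc,"st scene");h1(F[1],zc,"st side")
E
```

```text
cap h 10.5 lat 2.7 tilt 9.9 r 0.0315 e 0.82
cap h 9.4 lat 1.6 tilt 2.9 r 0.0315 e 0.95
cap h 12.3 lat 3.5 tilt 7.7 r 0.0315 e 0.55
cap h 10.9 lat 2.7 tilt 10.3 r 0.0315 e 0.85
start0 [12.2  0.2 -3. ] 0.51
start1 [10.4  0.5 -1.9] 0.87
start2 [ 7.4  0.9 -2.3] 1.03
dropped0 [11.5  1.1  0.2] 0.61
dropped1 [4.5 1.1 2.5] 1.0
dropped2 [ 4.7 11.8  5.4] 1.33
now [ 1.4  1.5 -0.6] 0.71
now scene [  5.2  54.1 112.3] 0.43
now side [-78.2 -20.6  22.1] 0.46
st scene [12.5 29.9 57.4] 0.32
st side [-50.1 -15.9  14.6] 0.3
```

```bash
python3 - <<'E'
from tw import *
import sys
robot.move_to(*P(-.6,.05))
if robot.line_to(P(-.6,-.047)[0],velocity=.09,f_stop=6): print("HIT",st())
fingers.gripper_to(0.0,30);print(*st())
turn(-.6,-1.2,-.0472,step=.1,maxt=1.0,pitch=0)
E
```

```text
t51.8 s-45.6mm lat1.9 gap0.732 gf38 j7 -84 (np.float64(4.2), np.float64(4.0), np.float64(0.03))
th-0.70 cmd s-47.20 t52.1 s-45.6mm lat1.2 gap0.730 gf39 j7 -89 (np.float64(5.5), np.float64(1.8), np.float64(-0.81))
th-0.80 cmd s-47.20 t52.3 s-45.8mm lat0.6 gap0.728 gf38 j7 -95 (np.float64(5.7), np.float64(2.9), np.float64(-0.86))
th-0.90 cmd s-47.20 t52.6 s-45.8mm lat0.2 gap0.730 gf38 j7 -100 (np.float64(5.4), np.float64(2.2), np.float64(-0.9))
th-1.00 cmd s-47.20 t52.8 s-45.8mm lat0.6 gap0.726 gf41 j7 -106 (np.float64(5.7), np.float64(0.8), np.float64(-1.03))
STOP
```

```bash
python3 - <<'E'
from tw import *
fingers.gripper_to(1.0)
robot.line_to(P(-1.0,.06)[0],velocity=.1);robot.pause(.3);print(*st())
print(workorder.close_job())
E
```

```text
t54.7 s59.6mm lat0.2 gap0.998 gf0 j7 -111 (np.float64(-0.0), np.float64(0.5), np.float64(0.0))
the job is handed in; nothing more can be done
None
```

The cap was backed off 1.4 rad, dropped into the thread start, run in clockwise until a final regrip met a steady 0.8–1.0 N m (home), and released. I handed the job in at 54.7 s, with the camera putting it about 1 mm from home, give or take a millimetre.

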